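Clamp the spice grinder's lid: swing bolt in, wing nut down

ROBOT

A 6-joint arm with a two-finger parallel gripper is mounted at the origin on the work surface. World frame = base frame: x ahead of the robot, y to its left, z up, the work surface at z = 0. Lengths are in m, angles in rad, forces in N, time in s.
With the tool pointing down it reaches from about 0.25 to 0.775 m from the base axis. Payload 4 kg.
Tool frame: the origin (TCP) lies at the very end of the fingers, on their centre line; the grasp point (between the pads) lies 19 mm behind it; z points along the fingers, x is the direction in which the jaws open and shut, and the axes are right-handed (so a half turn about z gives the same grasp; the last joint's range is limited). The gripper opens to 94 mm and grips with 3 to 60 N. Pads are 16 mm wide; open, the fingers measure 119 mm over their backs; the gripper's body (75 mm by 177 mm) begins 78 mm behind the grasp point.
Start: joints at [-1.246, 0.087, 1.371, -0, 1.684, -0.103], TCP at [0.228, -0.5, 0.171] pointing down, gripper open.
Joint ranges: [-3.1, 3.1], [-0.76, 2.03], [0.27, 2.55], [-1.08, 4.22], [0.17, 2.65], [-2.57, 2.57]. Speed limits (rad/s): [2.79, 2.79, 3.14, 3.14, 3.14, 3.14].

INTERFACE

Orientations are given as a 3x3 rotation matrix whose columns are the frame's x, y, z axes.
In Python, from cell import manip, viewer gives the robot as it stands.
- The arm moves only by the tool drive_tool, never from a script. Its argument "increments" is a list of rows, each a list of 2 entries, a list of its own where there are three numbers: the shift along the tool's x, y, z in cm, then the turn, a rotation vector about the tool's x, y, z in degrees. In form: [[[tx, ty, tz], [ax, ay, az]], ...]. A call has 1 to 12 rows; each row shifts and turns the pose as measured when the row begins, along the tool's axes as they then stand; what a row does not reach is not made up. A row lasts 1/12 s, in which the tool goes at most 41.7 mm and 7.16 degrees, less where a joint would pass 70% of its speed; a pose out of reach is approached as far as the arm can. A call is refused whole if a number of a shift passes 4.17 or a number of a turn 7.16, either way. A call with a gripper value outside its range is refused whole. "jaw" is the opening in per cent of the stroke, from 0 (shut) to 100 (fully open), set as the call begins (left out, the last holds). The fingers move at their own pace and stop on an object; "grip_force" is the grip in N (left out, the last holds). Time passes only in rows, so rows that do not move let the fingers close. It gives the time, the measured TCP pose, the force and the opening at its end, in the units of the state.
- manip.read_state(): the state, without advancing time (a new reading comes with each control period).
- viewer.get_image(name): name is "side" or "top" or "wrist"; returns a dict with "img" (384x512x3 uint8, red, green, blue), "fx", "fy", "cx", "cy" (pixels), "rvec" (rotation vector, rad) and "tvec" (3), from world to camera coordinates, as OpenCV has them. Camera axes: x right, y down, z forward; pixel columns grow to the right and rows downward; lengths in m; the calibration is good to about 2 mm. A picture is of the moment at which its call begins. There is no depth.
- manip.job_done(): hands the job in, once; it reports no verdict.
The state is a dict: "clock": time; "joints": joint angles; "qd": joint speeds; "effort": joint torques, N m; "eef_pos": TCP position; "tool_rot": TCP orientation; "force": force on the tool from outside, world axes, zero at the start; "wrist_torque": the same for the moment, N m; "gripper_width": finger opening in m.
Only numpy, scipy, OpenCV 4.12 (cv2) and the standard library are available. Lean on these libraries where they do the work, as an engineer would, in place of code of your own. Each camera call takes 0.05 s, during which the arm holds its last target. There are 200 camera calls.

TASK

The spice grinder is loaded and its lid is shut, but the clamp is still undone. With a fingertip push the leaning swing bolt upright, all the way into the slot of the lid's fork, and then push the wings of its loose wing nut round clockwise (seen from above), stroke after stroke, until the nut is fully down and stops turning. Only push: never pinch the nut between two fingers, and leave the jar, the pepper mill and the scoop where they stand.

Things in the scene. Friction and masses are not known exactly. Their poses are not given: they have to be found in the camera images.
- grinder: Counter-top spice grinder, fixed: grey motor base 200 x 180 mm, steel milling chamber 128 mm across with a flat steel lid on top. Origin on the counter under the chamber's axis, z up. Its front, with clamp, switch and dial, faces its own -x. The clamp is a swing bolt with a wing nut in front of the chamber, and a two-pronged fork on the lid.
- lid_top (a point): Centre of the lid's upper face, its highest point, 177 mm above the counter. The lid is 140 mm across; its outer 20 mm and the fork lie 8 mm lower.
- slot (a point): The seat: on the top face of the lid's fork (169 mm above the counter), in the middle of the slot for the bolt, (-86, 0, 169) mm in the grinder's frame, axes as the grinder's. The bolt's axis passes here when it is upright. Slot 15 mm wide between two prongs, which reach 19 mm further out and end in a lip 2.5 mm high; fork 38 mm wide.
- pin (a point): Middle of the level pin on which the bolt swings, straight below the seat by 42 mm: (-86, 0, 127) mm in the grinder's frame, axes as the grinder's; the pin lies along the grinder's y.
- swing_bolt (a joint): Lean of the bolt, rad: 0 = upright, fully in the slot (end stop); positive = leaning out to the grinder's -x, at most 1.3; it starts at 0.28 to 0.5. The stiff pin leaves it where it is put; 2 to 4 N at the nut, pushed inwards and a little upwards along its arc, swings it in. It passes the fork's lip only with the nut up by 1.7 turns or more; a nut run down holds it in.
- bolt_end (a point): Middle of the bolt's free end, 70 mm from the pin; z axis along the bolt away from the pin. The bolt is 12 mm in diameter.
- wing_nut (a joint): Turn of the nut, rad: 0 = fully down, seated (end stop); starts at 12.8 to 16 (2 to 2.5 turns up), at most 19.5. Clockwise from above lowers the value and the nut, 3 mm a turn (right-hand thread). Loose: about 1 N on a wing turns it; it stays where left. At 0 and every half turn (pi) the wings lie along the grinder's y; the value grows counter-clockwise.
- nut_mid (a point): On the nut's axis, 20 mm above its underside: 64.5 mm from the pin when seated, plus 3 mm per turn up. x axis along the wings, z along the bolt. Brass nut, 70 mm over two wings, 34 mm high; hub 25 mm across, 16 mm high, on a square washer. Wings 5.6 mm thick, rising outwards, free for a fingertip 13 to 32 mm from the axis; 25 mm out a wing reaches from 7 mm below this point to 11 mm above.
- jar: Closed glass spice jar, 68 mm across, 115 mm high; origin in the middle of its underside. Leave it alone.
- pepper_mill: Dark wooden pepper mill, 58 mm across its foot, 152 mm high; origin in the middle of its underside. Leave it alone.
- scoop: Steel spice scoop lying on the counter, pan 85 x 60 mm and 30 mm high, handle to its -x, 180 mm in all; origin under the middle of the pan. Leave it alone.

How it is judged:
On the way, in this order (a step that is already met when the one before it is completed fails the run):
1. the bolt stands upright in the slot while its nut is still up (value of joint swing_bolt below 0.1 rad and value of joint wing_nut above 6 rad), for 0.2 s.
2. the wing nut is run down to its seat (value of joint swing_bolt below 0.1 rad and value of joint wing_nut below 0.35 rad), for 0.2 s.
At the end, for the whole second after the job is handed in: The swing bolt stands upright in the slot (lean under 0.1 rad), the wing nut is run down to within 0.35 rad (20 degrees) of its end stop and is at rest; jar, mill and scoop have not been moved by more than 25 mm, and the nut was at no time pinched (all of step 2 and velocity of joint wing_nut between -0.1 and 0.1 rad/s); the robot touches nothing.
It fails at once if the jar, the pepper mill or the scoop is moved by more than 25 mm or lifted (distance of any of jar, pepper_mill, scoop from where it was at the start of the episode above 0.025 m).
It fails at once if the wing nut is pinched between two fingers (fingers press on both faces of one wing, on both sides of the hub, or on both wing tips at once) ((contact force between the fingers and wing_nut_c2 above 2.5 N and contact force between the fingers and wing_nut_c3 above 2.5 N) or (contact force between the fingers and wing_nut_c7 above 2.5 N and contact force between the fingers and wing_nut_c8 above 2.5 N) or (contact force between the fingers and wing_nut_c0 above 2.5 N and contact force between the fingers and wing_nut_c1 above 2.5 N) or (contact force between the fingers and wing_nut_c5 above 2.5 N and contact force between the fingers and wing_nut_c10 above 2.5 N)).
It also fails if it takes over 64 s, if anything falls off the work surface, if the arm or the gripper's body presses on something with over 40 N, if the wrist force passes 120 N, or if a joint passes its speed limit or range.

## Working session

There is one attempt and no reset: what is moved stays moved. The work goes in short steps, Python scripts to look and compute and a tool call to move; the robot and the scene stay as the last step left them, time stands still between calls to the robot, and variables do not carry over. Pictures are saved under pics/ and viewed, about 8 in all and at most 12, crops included, and the job is handed in when it is done.

Besides the shell and the picture viewer there is one more tool, called by a JSON object that holds its "op" and its "data", one argument or row to a line. drive_tool: Moves the arm, as the interface text tells. Its arguments: {"type":"object","properties":{"increments":{"type":"array","items":{"type":"array"}},"jaw":{"type":"number"},"grip_force":{"type":"number"}},"required":["increments"]}

```bash
mkdir -p pics; python3 - <<'E'
from cell import manip, viewer
import cv2,numpy as np
s=manip.read_state(); print(s)
for n in ["top","side"]:
    d=viewer.get_image(n); np.savez(n+".npz",**d)
    cv2.imwrite(f"pics/{n}0.png",d["img"][:,:,::-1])
    R=cv2.Rodrigues(np.array(d["rvec"],float))[0]; print(n,d["fx"],d["cx"],d["cy"],(-R.T@np.array(d["tvec"]).ravel()).round(3),R[2].round(2))
a=np.hstack([cv2.resize(np.load(n+".npz")["img"][:,:,::-1],(800,600)) for n in ["top"]])
E
```

```text
{'clock': 0.0, 'joints': array([-1.24607983e+00,  8.79519934e-02,  1.37225272e+00, -1.33547611e-05,
        1.68360245e+00, -1.03062166e-01]), 'qd': array([ 0.00205738,  0.0012149 , -0.00133955,  0.00063194,  0.00093083,
       -0.0009329 ]), 'effort': array([-1.26772062e-03, -3.40186429e+01, -3.02429581e+01,  7.17540015e-02,
        3.30685882e-02, -1.86021894e-04]), 'eef_pos': array([ 0.22797619, -0.4998354 ,  0.1702067 ]), 'tool_rot': array([[ 4.14848505e-01, -9.09890213e-01, -7.19091870e-04],
       [-9.09887828e-01, -4.14849073e-01,  2.09454268e-03],
       [-2.20411849e-03, -2.14624963e-04, -9.99997548e-01]]), 'force': array([ 0.14582615, -0.77065621,  0.37884408]), 'wrist_torque': array([-0.00995598, -0.02848651,  0.00681877]), 'gripper_width': 0.09377248764771286}
top 358.4743849086447 257.4589854116852 190.24745675647063 [0.489 0.031 0.984] [ 0.12  0.01 -0.99]
side 456.6132593342875 257.1380320481936 196.9293943299741 [0.073 0.83  0.761] [ 0.44 -0.71 -0.55]
```

View pics/top0.png

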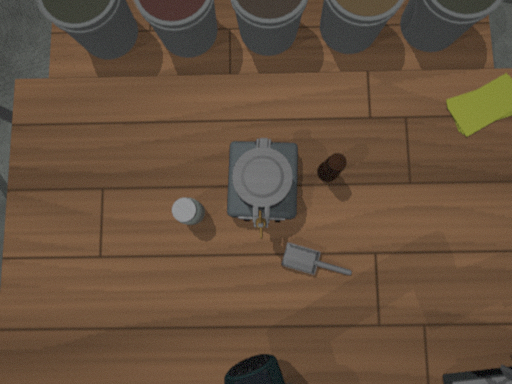

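View pics/side0.png

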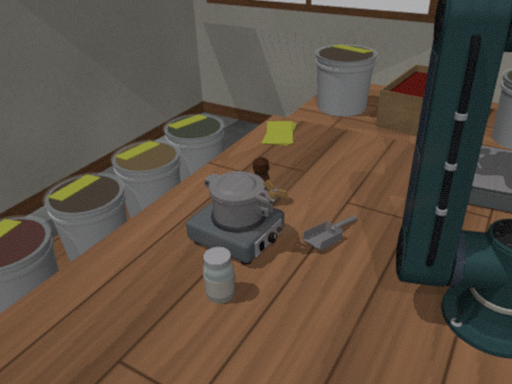

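The top view shows the grinder lid at about (263,178) with the clamp towards the robot at (261,218). The jar is at (186,210), the mill at (332,167) and the scoop at (302,260). Next I'll look at both views enlarged and measure.

```bash
cat > h.py <<'E'
import cv2,numpy as np
def cam(d):
    R=cv2.Rodrigues(np.array(d["rvec"],float))[0]; t=np.array(d["tvec"],float).ravel(); return R,t
def ray(d,u,v):
    R,t=cam(d); return -R.T@t, R.T@np.array([(u-d["cx"])/d["fx"],(v-d["cy"])/d["fy"],1.])
def onz(d,u,v,z):
    o,r=ray(d,u,v); return o+r*(z-o[2])/r[2]
def proj(d,p):
    R,t=cam(d); q=R@np.asarray(p)+t; return np.array([d["fx"]*q[0]/q[2]+d["cx"],d["fy"]*q[1]/q[2]+d["cy"]])
def tri(d1,p1,d2,p2):
    o1,r1=ray(d1,*p1);o2,r2=ray(d2,*p2)
    k=np.linalg.lstsq(np.c_[r1,-r2],o2-o1,rcond=None)[0]
    a,b=o1+k[0]*r1,o2+k[1]*r2; return (a+b)/2,np.linalg.norm(a-b)
E
python3 - <<'E'
from h import *
T=dict(np.load("top.npz"));S=dict(np.load("side.npz"))
a=cv2.resize(T["img"][130:240,215:315,::-1],None,fx=4,fy=5*.8,interpolation=cv2.INTER_CUBIC)
b=cv2.resize(S["img"][150:260,190:290,::-1],None,fx=4,fy=4,interpolation=cv2.INTER_CUBIC)
cv2.imwrite("pics/c1.png",cv2.convertScaleAbs(np.hstack([a,b]),alpha=1.6))
g=cv2.cvtColor(T["img"],cv2.COLOR_RGB2GRAY)
c=cv2.HoughCircles(g[140:230,220:310],cv2.HOUGH_GRADIENT,1,5,param1=80,param2=12,minRadius=18,maxRadius=34)
for x,y,r in c[0][:6]: print(x+220,y+140,r, onz(T,x+220,y+140,.173).round(4), r/358.5*.82)
hsv=cv2.cvtColor(T["img"],cv2.COLOR_RGB2HSV)
print([T["img"][v,u] for u,v in [(262,228),(262,232),(240,215)]])
E
```

```text
262.5 176.5 30.1 [0.6189 0.0304 0.173 ] 0.06884798
257.5 175.5 25.6 [0.6214 0.0418 0.173 ] 0.058555093
253.5 184.5 30.0 [0.6008 0.0512 0.173 ] 0.068619244
255.5 167.5 27.9 [0.6401 0.0461 0.173 ] 0.0638159
258.5 187.5 30.1 [0.5937 0.0399 0.173 ] 0.06884798
260.5 182.5 24.6 [0.6051 0.0352 0.173 ] 0.056267787
[array([88, 68, 45], dtype=uint8), array([97, 75, 51], dtype=uint8), array([71, 73, 73], dtype=uint8)]
```

View pics/c1.png

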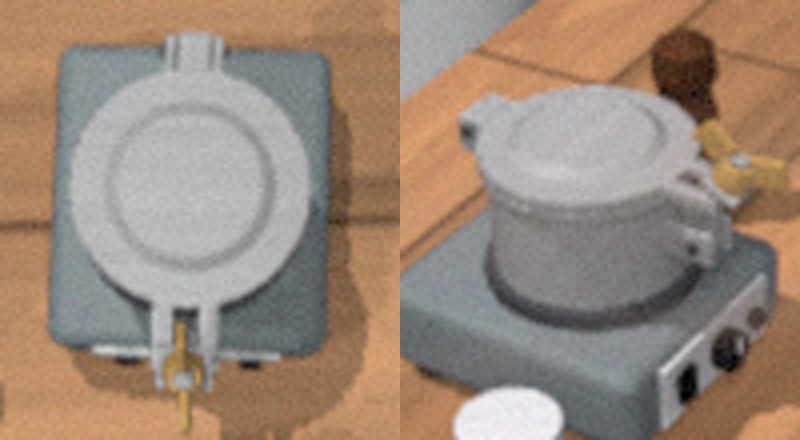

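The crop shows the fork pointing towards the robot with the bolt leaning out. The wings lie roughly along the lean direction: in the top view they run from (260,210) to (261,238), with the hub at (260.7,224.7). In the side view the hub is at (275,190).

```bash
python3 - <<'E'
from h import *
T=dict(np.load("top.npz"));S=dict(np.load("side.npz"))
def tc(x,y): return 215+x/4,130+y/4
def sc(x,y): return 190+(x-400)/4,150+y/4
lid=onz(T,*tc(190,186),.173); inner=onz(T,*tc(190,187),.177)
f=onz(T,*tc(184.5,383),.169); hi=onz(T,*tc(195,50),.165)
b=[onz(T,*tc(*p),.05) for p in [(57,345),(327,355),(60,48),(330,55)]]
print("lid",lid,inner,"fork end",f,"dist",np.linalg.norm((f-lid)[:2]))
for d in (f-hi,f-lid): print("front dir yaw",np.degrees(np.arctan2(-d[1],-d[0])))
print("base edges yaw",[np.degrees(np.arctan2(*(b[j]-b[i])[[1,0]])) for i,j in [(0,2),(1,3)]])
be,e=tri(T,tc(183,378),S,sc(740,160)); print("bolt end",be,e)
print("wing in/out tops",onz(T,*tc(180,322),.205),onz(T,*tc(185,432),.193))
w1,e1=tri(T,tc(180,322),S,sc(705,132)); w2,e2=tri(T,tc(185,432),S,sc(778,178));print(w1,e1,w2,e2)
E
```

```text
lid [0.61893748 0.03037765 0.173     ] [0.61772204 0.03038758 0.177     ] fork end [0.50680222 0.0352894  0.169     ] dist 0.11224278010158024
front dir yaw -2.693918692214251
front dir yaw -2.508069016710784
base edges yaw [np.float64(-0.8570606189808574), np.float64(-2.1416376014578233)]
bolt end [0.50905982 0.03592683 0.19021235] 9.990890616478478e-05
wing in/out tops [0.53908217 0.03701449 0.205     ] [0.47960064 0.03528909 0.193     ]
[0.5364142  0.03551335 0.20148584] 0.006532683488562844 [0.48134352 0.03628517 0.18637978] 0.004118972138845905
```

{"op": "drive_tool", "data": {
  "increments": [
    [[0,0,-4],[0,0,0]],
    [[0,0,-4],[0,0,0]],
    [[0,0,-4],[0,0,0]],
    [[-4,0,0],[0,0,0]],
    [[-4,0,0],[0,0,0]],
    [[-4,0,0],[0,0,0]],
    [[-4,0,0],[0,0,0]],
    [[-4,0,0],[0,0,0]],
    [[-4,0,0],[0,0,0]]
  ],
  "jaw": 0,
  "grip_force": 20
}}

```text
clock: 0.85
eef_pos: [0.1266, -0.2786, 0.286]
tool_rot: [[0.416, -0.91, -0.011], [-0.909, -0.416, 0.031], [-0.033, -0.003, -0.999]]
force: [-0.7, -0.3, 1.5]
gripper_width: 0.0376
```

```bash
cat >> h.py <<'E'
from scipy.spatial.transform import Rotation as Rn
def goal_R(yaw=-92.2):
    a=np.radians(yaw); x=np.array([np.cos(a),np.sin(a),0]); z=np.array([0,0,-1.]); return np.c_[x,np.cross(z,x),z]
def plan(p,yaw=-92.2):
    from cell import manip
    s=manip.read_state(); R=np.array(s["tool_rot"]); 
    print("t",round(s["clock"],2),"pos",s["eef_pos"].round(4),"F",s["force"].round(1),"shift cm (tool now)",(100*R.T@(np.array(p)-s["eef_pos"])).round(2),"turn",np.degrees(Rn.from_matrix(R.T@goal_R(yaw)).as_rotvec()).round(1),
     "shift cm (goal axes)",(100*goal_R(yaw).T@(np.array(p)-s["eef_pos"])).round(2))
E
python3 -c "
from h import *
plan([.486,0,.25])"
```

```text
t 0.85 pos [ 0.1266 -0.2786  0.286 ] F [-0.7 -0.3  1.5] shift cm (tool now) [-10.27 -44.25   4.08] turn [ 0.3  1.9 26.8] shift cm (goal axes) [-29.22 -34.84   3.6 ]
```

{"op": "drive_tool", "data": {
  "increments": [
    [[-1,-3.5,0],[0.1,0.4,5.4]],
    [[-1.2,-3.5,0],[0.1,0.4,5.4]],
    [[-1.5,-3.5,0],[0.1,0.4,5.4]],
    [[-1.8,-3.5,0],[0,0.4,5.4]],
    [[-2.2,-3.3,0],[0,0.3,5.2]],
    [[-2.5,-3,0],[0,0,0]],
    [[-2.5,-3,0],[0,0,0]],
    [[-2.5,-3,0],[0,0,0]],
    [[-2.5,-3,0],[0,0,0]]
  ]
}}

```text
clock: 1.6
eef_pos: [0.3672, -0.0726, 0.2872]
tool_rot: [[0.005, -1.0, 0.002], [-1.0, -0.005, -0.004], [0.004, -0.002, -1.0]]
force: [0.7, -0.6, 0.3]
gripper_width: 0.0002
```

```bash
python3 -c "
from h import *
plan([.486,-.01,.25])"
```

```text
t 1.6 pos [ 0.3672 -0.0726  0.2872] F [ 0.7 -0.6  0.3] shift cm (tool now) [ -6.22 -11.9    3.72] turn [-0.1 -0.2  2.5] shift cm (goal axes) [ -6.71 -11.63   3.72]
```

{"op": "drive_tool", "data": {
  "increments": [
    [[-2,-3.5,0],[0,0,2.5]],
    [[-2.5,-3.5,0],[0,0,0]],
    [[-2.5,-3,1],[0,0,0]],
    [[0,-2,2],[0,0,0]],
    [[0,0,1],[0,0,0]],
    [[0,0,0],[0,0,0]]
  ]
}}

```text
clock: 2.1
eef_pos: [0.4931, 0.0043, 0.242]
tool_rot: [[-0.027, -1.0, -0.002], [-1.0, 0.027, -0.002], [0.002, 0.002, -1.0]]
force: [0.1, 0.2, -0.1]
gripper_width: 0.0002
```

```bash
python3 - <<'E'
from h import *
plan([.486,0.005,.178])
from cell import viewer
d=viewer.get_image("wrist"); np.savez("wrist.npz",**d)
for p in [(.509,.036,.19),(.534,.0345,.169),(.486,.036,.18)]: print(proj(d,p).round(1))
cv2.imwrite("pics/w1.png",cv2.convertScaleAbs(d["img"][:,:,::-1],alpha=1.5))
E
```

```text
t 2.1 pos [0.4931 0.0043 0.242 ] F [ 0.1  0.2 -0.1] shift cm (tool now) [-0.07  0.7   6.4 ] turn [ 0.1 -0.1  0.7] shift cm (goal axes) [-0.05  0.71  6.4 ]
[214.9 180.4]
[217.6 147.2]
[217.7 202.8]
```

View pics/w1.png

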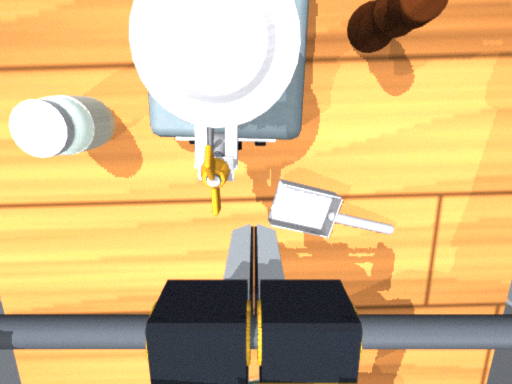

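The wrist view shows the bolt end at (215,181), within a pixel of the projected estimate. The wings run from (208,148) to (216,212), and the fingertips are at (255,230), clear on the nut's -y side. Next I'll lower and sweep the outer wing sideways.

{"op": "drive_tool", "data": {
  "increments": [
    [[0,0.7,2.5],[0,0,0.7]],
    [[0,0,2.5],[0,0,0]],
    [[0,0,1.4],[0,0,0]],
    [[0,0,0],[0,0,0]],
    [[-0.7,0,0],[0,0,0]],
    [[-0.7,0,0],[0,0,0]],
    [[-0.7,0,0],[0,0,0]],
    [[-0.7,0,0],[0,0,0]],
    [[-0.7,0,0],[0,0,0]]
  ]
}}

```text
clock: 2.9
eef_pos: [0.4863, 0.0357, 0.1894]
tool_rot: [[-0.052, -0.998, 0.017], [-0.999, 0.052, -0.005], [0.004, -0.018, -1.0]]
force: [0.0, -0.1, -0.0]
gripper_width: 0.0006
```

```bash
python3 -c "
from h import *
plan([.484,.055,.178])"
```

```text
t 2.9 pos [0.4863 0.0357 0.1894] F [ 0.  -0.1 -0. ] shift cm (tool now) [-1.92  0.35  1.12] turn [-1.  -0.2 -0.8] shift cm (goal axes) [-1.92  0.3   1.14]
```

```bash
python3 - <<'E'
from h import *
from cell import viewer
w=viewer.get_image("wrist")["img"][90:290,130:330,::-1]; s=viewer.get_image("side")["img"][150:250,200:300,::-1]
cv2.imwrite("pics/w2.png",cv2.convertScaleAbs(np.hstack([cv2.resize(w,(400,400)),cv2.resize(s,(400,400),interpolation=2)]),alpha=1.5))
E
```

```text
(no output)
```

View pics/w2.png

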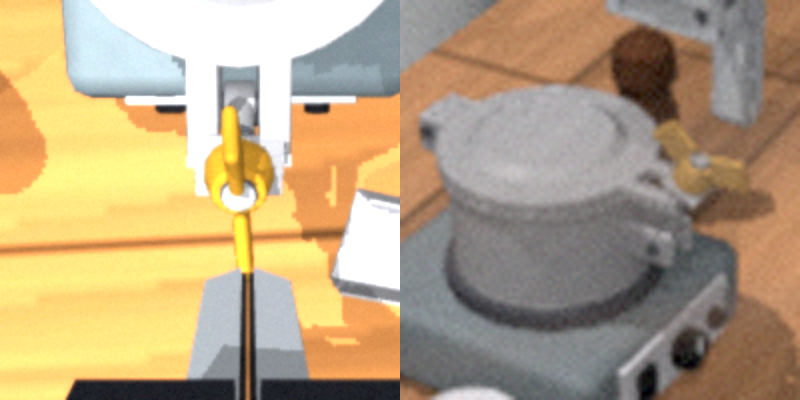

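```bash
python3 - <<'E'
from h import *
from cell import viewer,manip
p=manip.read_state()["eef_pos"]; print(p)
for n in ["wrist","side","top"]:
    d=viewer.get_image(n); print(n,proj(d,p).round(1),proj(d,[.5089,.0359,.190]).round(1)); np.savez(n+"2.npz",**d)
t=np.load("top2.npz")["img"][190:270,220:300,::-1]; s=np.load("side2.npz")["img"][140:220,230:310,::-1]
cv2.imwrite("pics/w3.png",cv2.convertScaleAbs(np.hstack([cv2.resize(t,(400,400),interpolation=2),cv2.resize(s,(400,400),interpolation=2)]),alpha=1.5))
E
```

```text
[0.48625723 0.03621466 0.18907484]
wrist [253.2 218.7] [252.  187.6]
side [283.5 193. ] [275.  190.1]
top [260.8 234.9] [260.8 224.6]
```

View pics/w3.png

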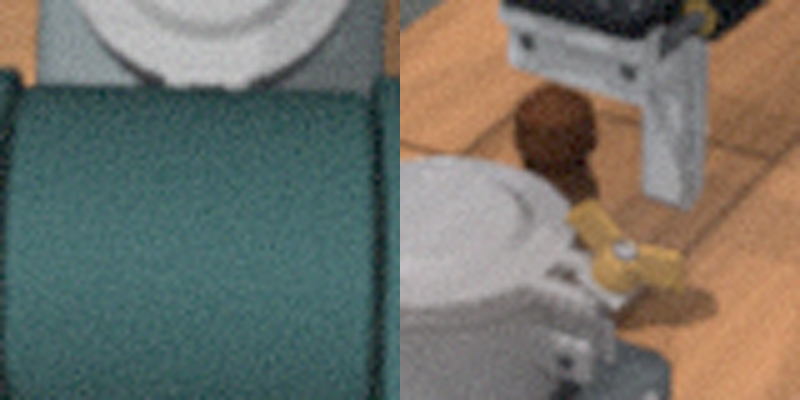

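```bash
python3 - <<'E'
from h import *
from cell import manip
s=manip.read_state();p=s["eef_pos"];R=s["tool_rot"]; print(s["joints"],s["clock"])
W,S=[dict(np.load(n+"2.npz")) for n in ("wrist","side")]
for k in (0,.01,.019,.03,.04): print(k,proj(W,p-k*R[:,2]).round(1),proj(S,p-k*R[:,2]).round(1), proj(S,p-k*R[:,2]-.008*R[:,1]+.012*R[:,0]).round(1))
Rc,t=cam(W); print("cam in tool",R.T@(-Rc.T@t-p), R.T@Rc[2])
E
```

```text
[-0.04088038 -0.06907031  1.49574605 -0.00472287  1.69979358  1.58113667] 3.15
0 [255.  218.8] [284.  193.2] [283.7 189.8]
0.01 [255.1 223.9] [284.1 189.6] [283.7 186.2]
0.019 [255.1 228.9] [284.1 186.3] [283.8 183. ]
0.03 [255.2 235.6] [284.2 182.2] [283.9 178.9]
0.04 [255.3 242.4] [284.3 178.5] [284.  175.2]
cam in tool [-0.00091112 -0.07890591 -0.21494713] [-0.00105102  0.26813949  0.96337952]
```

Side and wrist views agree that the finger's visible end is about 28 to 30 mm behind the reported TCP: the tip is at (284,181), where the TCP projects to (283.5,193). So the sweep passed over the wing without touching it. I'll back off, lower further and verify.

{"op": "drive_tool", "data": {
  "increments": [
    [[2.5,0,0],[-0.5,0,-0.4]],
    [[2,0,0],[-0.5,0,-0.4]],
    [[0,0,1.5],[0,0,0]],
    [[0,0,1.5],[0,0,0]],
    [[0,0,0],[0,0,0]]
  ]
}}

```text
clock: 3.57
eef_pos: [0.4841, -0.0129, 0.1577]
tool_rot: [[-0.037, -0.999, -0.002], [-0.999, 0.037, -0.006], [0.006, 0.002, -1.0]]
force: [-0.7, 0.5, 0.1]
gripper_width: 0.0008
```

```bash
python3 - <<'E'
from h import *
from cell import viewer
plan([.484,.005,.150])
W=viewer.get_image("wrist");S=viewer.get_image("side");
from cell import manip
s=manip.read_state();p=s["eef_pos"];R=s["tool_rot"]
for k in (0,.02,.03): print(k,[proj(W,p-k*R[:,2]+a*R[:,0]-.008*R[:,1]).round(1) for a in (-.0125,.0125)],[proj(S,p-k*R[:,2]+a*R[:,0]+b*R[:,1]).round(1) for a in (-.0125,.0125) for b in (-.008,.008)])
w=W["img"][140:260,190:310,::-1]; s=S["img"][140:220,230:310,::-1]
cv2.imwrite("pics/w4.png",cv2.convertScaleAbs(np.hstack([cv2.resize(w,(400,400),interpolation=2),cv2.resize(s,(400,400),interpolation=2)]),alpha=1.5))
E
```

```text
t 3.57 pos [ 0.4841 -0.0129  0.1577] F [-0.7  0.5  0.1] shift cm (tool now) [-1.79  0.08  0.76] turn [ 0.1 -0.3  0.1] shift cm (goal axes) [-1.78  0.08  0.77]
0 [array([234.4, 207.4]), array([270.9, 207.3])] [array([287.7, 195.1]), array([293.5, 196.9]), array([292.7, 190.3]), array([298.5, 192.1])]
0.02 [array([232.6, 217.5]), array([272.6, 217.5])] [array([287.8, 188.1]), array([293.7, 189.9]), array([292.9, 183.4]), array([298.7, 185.1])]
0.03 [array([231.6, 223.4]), array([273.5, 223.3])] [array([287.9, 184.6]), array([293.8, 186.4]), array([293. , 179.9]), array([298.8, 181.6])]
```

View pics/w4.png

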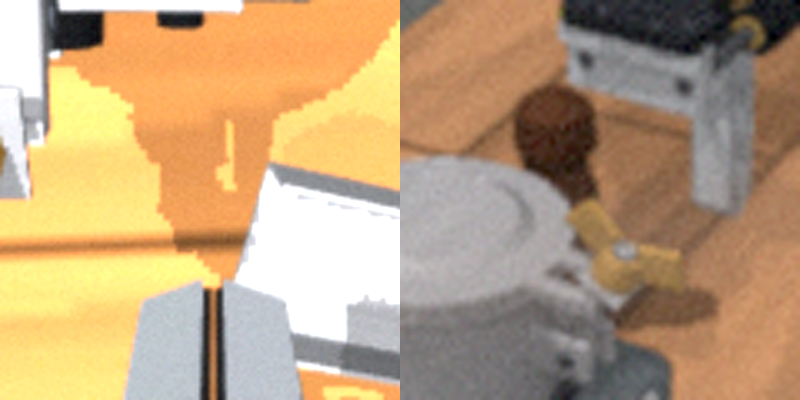

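{"op": "drive_tool", "data": {
  "increments": [
    [[-0.8,0,0.7],[0,0,0]],
    [[-0.6,0,0.6],[0,0,0]],
    [[0,0,0],[0,0,0]],
    [[-0.7,0,0],[0,0,0]],
    [[-0.7,0,0],[0,0,0]],
    [[-0.7,0,0],[0,0,0]],
    [[-0.7,0,0],[0,0,0]],
    [[-0.7,0,0],[0,0,0]],
    [[-0.7,0,0],[0,0,0]],
    [[-0.7,0,0],[0,0,0]]
  ]
}}

```text
clock: 4.5
eef_pos: [0.4892, 0.0563, 0.1495]
tool_rot: [[-0.036, -0.999, 0.007], [-0.999, 0.036, -0.008], [0.008, -0.007, -1.0]]
force: [-0.9, -0.7, -0.4]
gripper_width: 0.0003
```

```bash
python3 - <<'E'
from h import *
from cell import viewer
plan([.484,.060,.145])
W=viewer.get_image("wrist"); np.savez("wrist3.npz",**W)
print(W["img"][150:215:8,205:265:6].tolist() and "")
W0=np.load("wrist.npz")["img"]; h=cv2.cvtColor(W0,cv2.COLOR_RGB2HSV)
print("brass",[(tuple(W0[v,u]),tuple(h[v,u])) for u,v in [(209,155),(216,205),(210,165),(214,195)]],"wood",[(tuple(W0[v,u]),tuple(h[v,u])) for u,v in [(300,120),(100,180),(350,160),(240,210)]])
w=W["img"][110:240,170:300,::-1]
cv2.imwrite("pics/w5.png",cv2.convertScaleAbs(cv2.resize(w,(520,520),interpolation=2),alpha=1.5))
E
```

```text
t 4.5 pos [0.4892 0.0563 0.1495] F [-0.9 -0.7 -0.4] shift cm (tool now) [-0.36  0.54  0.44] turn [-0.4 -0.5  0.2] shift cm (goal axes) [-0.35  0.54  0.45]

brass [((np.uint8(175), np.uint8(129), np.uint8(37)), (np.uint8(20), np.uint8(201), np.uint8(175))), ((np.uint8(194), np.uint8(146), np.uint8(43)), (np.uint8(20), np.uint8(198), np.uint8(194))), ((np.uint8(107), np.uint8(77), np.uint8(21)), (np.uint8(20), np.uint8(205), np.uint8(107))), ((np.uint8(229), np.uint8(176), np.uint8(52)), (np.uint8(21), np.uint8(197), np.uint8(229)))] wood [((np.uint8(71), np.uint8(75), np.uint8(79)), (np.uint8(105), np.uint8(26), np.uint8(79))), ((np.uint8(226), np.uint8(158), np.uint8(88)), (np.uint8(15), np.uint8(156), np.uint8(226))), ((np.uint8(228), np.uint8(159), np.uint8(89)), (np.uint8(15), np.uint8(155), np.uint8(228))), ((np.uint8(226), np.uint8(158), np.uint8(87)), (np.uint8(15), np.uint8(157), np.uint8(226)))]
```

View pics/w5.png

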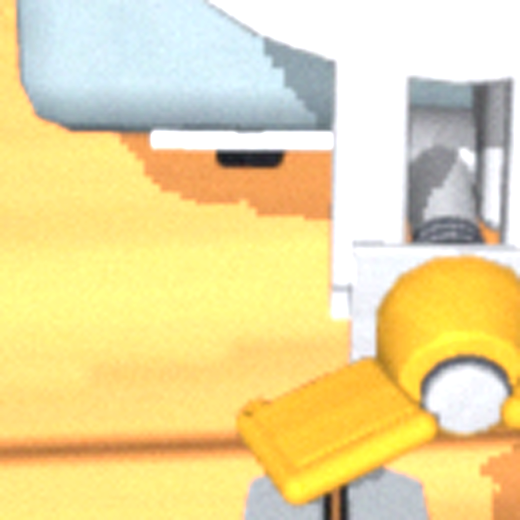

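The outer wing is now turned about 65° clockwise, pointing left (+y) in the crop. Next I'll back off, centre the finger on the hub and push inwards.

{"op": "drive_tool", "data": {
  "increments": [
    [[0,1.5,0],[0,0,0]],
    [[0.3,1.2,0],[-0.4,-0.4,0]],
    [[1.2,0,0],[0,0,0]],
    [[0.9,0,0],[0,0,0]],
    [[0,0,0],[0,0,0]]
  ]
}}

```text
clock: 4.97
eef_pos: [0.4604, 0.0367, 0.1494]
tool_rot: [[-0.029, -1.0, 0.001], [-1.0, 0.029, 0.004], [-0.004, -0.001, -1.0]]
force: [0.1, -0.6, -0.8]
gripper_width: 0.0004
```

```bash
python3 -c "
from h import *
plan([.50,.0355,.149])"
```

```text
t 4.97 pos [0.4604 0.0367 0.1494] F [ 0.1 -0.6 -0.8] shift cm (tool now) [ 0.01 -3.96  0.05] turn [-0.1  0.2  0.5] shift cm (goal axes) [-0.03 -3.96  0.04]
```

{"op": "drive_tool", "data": {
  "increments": [
    [[0,-1.2,0],[0,0,0]],
    [[0,-1.2,0],[0,0,0]],
    [[0,-0.7,0],[0,0,0]],
    [[0,-0.5,0],[0,0,0]],
    [[0,-0.5,0],[0,0,0]],
    [[0,-0.5,0],[0,0,0]]
  ]
}}

```text
clock: 5.47
eef_pos: [0.5015, 0.0347, 0.1524]
tool_rot: [[-0.032, -0.999, -0.015], [-0.999, 0.032, 0.005], [-0.005, 0.015, -1.0]]
force: [-3.1, 0.2, 1.4]
gripper_width: 0.0003
```

```bash
python3 -c "
from h import *
plan([.514,.0355,.149])"
```

```text
t 5.47 pos [0.5015 0.0347 0.1524] F [-3.1  0.2  1.4] shift cm (tool now) [-0.12 -1.25  0.32] turn [0.9 0.3 0.4] shift cm (goal axes) [-0.12 -1.25  0.34]
```

Contact is about 3 N, so the bolt is swinging. I'll carry on pushing.

{"op": "drive_tool", "data": {
  "increments": [
    [[0,-0.5,0.1],[0.5,0,0]],
    [[0,-0.5,0.1],[0.4,0,0]],
    [[0,-0.4,0.1],[0,0,0]],
    [[0,-0.4,0],[0,0,0]]
  ]
}}

```text
clock: 5.8
eef_pos: [0.5155, 0.0352, 0.1502]
tool_rot: [[-0.031, -0.999, -0.012], [-0.999, 0.031, 0.006], [-0.006, 0.012, -1.0]]
force: [-19.7, 1.1, 11.2]
gripper_width: 0.0007
```

```bash
python3 -c "
from h import *
plan([.514,.0355,.150])"
```

```text
t 5.8 pos [0.5155 0.0352 0.1502] F [-19.7   1.1  11.2] shift cm (tool now) [-0.02  0.15  0.03] turn [0.7 0.3 0.4] shift cm (goal axes) [-0.02  0.15  0.02]
```

At 20 N the bolt is against its end stop. I'll back off and check.

{"op": "drive_tool", "data": {
  "increments": [
    [[0,1,0],[0.5,0,0]],
    [[0,1.2,0],[0.4,0,0]],
    [[0,1,0],[0,0,0]],
    [[0,0,0],[0,0,0]]
  ]
}}

```text
clock: 6.13
eef_pos: [0.4851, 0.0369, 0.1476]
tool_rot: [[-0.031, -1.0, 0.005], [-1.0, 0.031, 0.007], [-0.007, -0.005, -1.0]]
force: [-0.6, 0.2, 0.4]
gripper_width: 0.0005
```

```bash
python3 - <<'E'
from h import *
from cell import viewer
plan([.534,.0345,.17])
W=viewer.get_image("wrist"); S=viewer.get_image("side"); np.savez("wrist4.npz",**W)
for d,c in ((W,(150,100)),(S,(230,150))): print([proj(d,p).round(1) for p in [(.534,.0345,.197),(.534,.0345,.169)]])
w=W["img"][100:230,150:280,::-1]; s=S["img"][150:220,230:300,::-1]
cv2.imwrite("pics/w6.png",cv2.convertScaleAbs(np.hstack([cv2.resize(w,(390,390),interpolation=2),cv2.resize(s,(390,390),interpolation=2)]),alpha=1.4))
E
```

```text
t 6.13 pos [0.4851 0.0369 0.1476] F [-0.6  0.2  0.4] shift cm (tool now) [ 0.08 -4.91 -2.21] turn [-0.3  0.4  0.4] shift cm (goal axes) [ 0.06 -4.9  -2.24]
[array([254.1, 161.6]), array([254.4, 153.5])]
[array([266. , 184.6]), array([266.1, 194.6])]
```

View pics/w6.png

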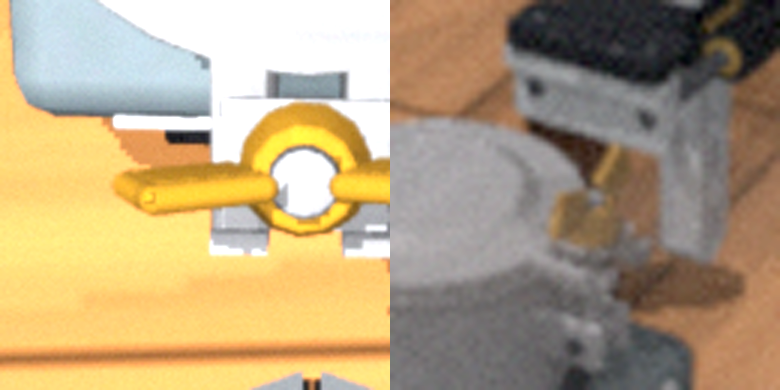

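The bolt stands upright in the fork: its end is at wrist pixel (250.7,160.7) against an expected (254,162). The wings now lie almost along y, so the value is about 12.6 rad, or two turns left. I'll plan to orbit the fingertip clockwise behind the +y wing.

```bash
cat >> h.py <<'E'
AX=np.array([.5345,.0365])
def orbit(phi0,dphi,n,r=.027,z0=.165,dz=0.,ax=AX):
    "rows (goal-axis cm) for an orbit from the current pose"
    from cell import manip
    s=manip.read_state(); p=s["eef_pos"]; d=p[:2]-ax; R=np.array(s["tool_rot"])
    print("t",round(s["clock"],2),"phi",np.degrees(np.arctan2(d[1],d[0])).round(0),"r",np.hypot(*d).round(4),"z",p[2].round(4),"F",s["force"].round(1),"turn",np.degrees(Rn.from_matrix(R.T@goal_R()).as_rotvec()).round(1))
    for i in range(n):
        a=np.radians(phi0+i*dphi); q=np.r_[ax+r*np.array([np.cos(a),np.sin(a)]),z0+dz*(i+1)/n]
        print((100*goal_R().T@(q-p)).round(2).tolist(),end=", "); p=q
    print()
E
python3 - <<'E'
from h import *
from cell import manip
W=dict(np.load("wrist4.npz")); print("bolt axis",onz(W,250.7,160.7,.197))
S=dict(np.load("side.npz")); s=manip.read_state(); p=s["eef_pos"];R=s["tool_rot"]
for k in (.02,.025,.03,.035): print(k,proj(S,p+R@[-.0125,.008,-k]).round(1))
orbit(150,0,1)
E
```

```text
bolt axis [0.53451566 0.0362258  0.197     ]
0.02 [283.9 204.3]
0.025 [283.9 202.5]
0.03 [283.9 200.7]
0.035 [284.  198.9]
t 6.23 phi 180.0 r 0.0485 z 0.1477 F [-0.3  0.6  0.5] turn [-0.3  0.4  0.4]
[-1.42, -2.46, -1.73],
```

{"op": "drive_tool", "data": {
  "increments": [
    [[0,0,-0.8],[0,0.2,0.2]],
    [[-0.7,0,-0.6],[0,0.2,0.2]],
    [[-0.7,-1.2,0],[0,0,0]],
    [[0,-1.2,0],[0,0,0]],
    [[0,0,0],[0,0,0]]
  ]
}}

```text
clock: 6.65
eef_pos: [0.5146, 0.0514, 0.165]
tool_rot: [[-0.04, -0.999, 0.011], [-0.999, 0.04, -0.0], [-0.0, -0.011, -1.0]]
force: [0.0, -0.2, 0.4]
gripper_width: 0.0003
```

```bash
python3 -c "
from h import *
orbit(135,-20,12,z0=.162,dz=-.002)"
```

```text
t 6.65 phi 143.0 r 0.0249 z 0.165 F [ 0.  -0.2  0.4] turn [-0.6  0.  -0.1]
[-0.42, -0.07, 0.32], [-0.57, -0.75, 0.02], [-0.28, -0.9, 0.02], [0.05, -0.94, 0.02], [0.36, -0.86, 0.02], [0.64, -0.69, 0.02], [0.83, -0.43, 0.02], [0.93, -0.12, 0.02], [0.91, 0.21, 0.02], [0.79, 0.51, 0.02], [0.57, 0.75, 0.02], [0.28, 0.9, 0.02],
```

{"op": "drive_tool", "data": {
  "increments": [
    [[-0.42,-0.07,0.3],[-0.4,0,0]],
    [[-0.57,-0.75,0.02],[-0.2,0,0]],
    [[-0.28,-0.9,0.02],[0,0,0]],
    [[0.05,-0.94,0.02],[0,0,0]],
    [[0.36,-0.86,0.02],[0,0,0]],
    [[0.64,-0.69,0.02],[0,0,0]],
    [[0.83,-0.43,0.02],[0,0,0]]
  ]
}}

```text
clock: 7.23
eef_pos: [0.5645, 0.0469, 0.161]
tool_rot: [[-0.036, -0.999, -0.002], [-0.999, 0.036, 0.002], [-0.002, 0.002, -1.0]]
force: [-0.6, -0.4, -1.1]
gripper_width: 0.0006
```

```bash
python3 - <<'E'
from h import *
from cell import viewer
orbit(10,-20,12,z0=.160,dz=-.002)
W=viewer.get_image("wrist");S=viewer.get_image("side");np.savez("wrist5.npz",**W)
print(proj(W,(.5345,.0365,.197)))
w=W["img"][130:260,190:320,::-1]; s=S["img"][150:220,230:300,::-1]
cv2.imwrite("pics/w7.png",cv2.convertScaleAbs(np.hstack([cv2.resize(w,(390,390),interpolation=2),cv2.resize(s,(390,390),interpolation=2)]),alpha=1.4))
E
```

```text
t 7.23 phi 19.0 r 0.0317 z 0.161 F [-0.6 -0.4 -1.1] turn [0.1 0.1 0.1]
[0.58, 0.32, 0.12], [0.94, -0.04, 0.02], [0.89, 0.29, 0.02], [0.74, 0.57, 0.02], [0.5, 0.79, 0.02], [0.2, 0.92, 0.02], [-0.13, 0.93, 0.02], [-0.44, 0.83, 0.02], [-0.69, 0.63, 0.02], [-0.87, 0.35, 0.02], [-0.94, 0.04, 0.02], [-0.89, -0.29, 0.02], 
[271.63581276 283.97932628]
```

View pics/w7.png

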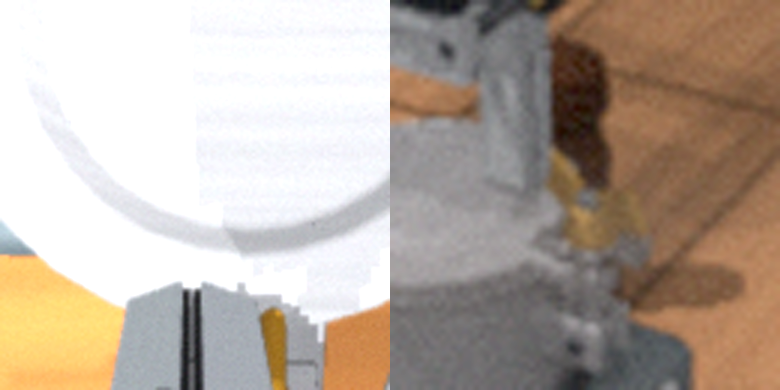

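The side view shows the nut being pushed round, with the wings now along x: one beside the finger and the other towards the camera's lower right. The contact force is small. I'll continue with a slightly smaller nominal radius.

```bash
python3 -c "
from h import *
orbit(0,-20,9,r=.025,z0=.160,dz=-.0015)"
```

```text
t 7.33 phi 17.0 r 0.0312 z 0.1609 F [ 0.1  0.9 -0.1] turn [ 0.1  0.1 -0. ]
[0.91, 0.45, 0.11], [0.86, 0.12, 0.02], [0.77, 0.4, 0.02], [0.58, 0.64, 0.02], [0.33, 0.8, 0.02], [0.03, 0.87, 0.02], [-0.27, 0.83, 0.02], [-0.53, 0.69, 0.02], [-0.73, 0.46, 0.02],
```

{"op": "drive_tool", "data": {
  "increments": [
    [[0.9,0.45,0.1],[0,0,0]],
    [[0.86,0.12,0.02],[0,0,0]],
    [[0.77,0.4,0.02],[0,0,0]],
    [[0.58,0.64,0.02],[0,0,0]],
    [[0.33,0.8,0.02],[0,0,0]],
    [[0.03,0.87,0.02],[0,0,0]],
    [[-0.27,0.83,0.02],[0,0,0]]
  ]
}}

```text
clock: 7.92
eef_pos: [0.519, 0.0087, 0.159]
tool_rot: [[-0.044, -0.999, 0.001], [-0.999, 0.044, -0.0], [0.0, -0.001, -1.0]]
force: [0.2, 0.4, 0.4]
gripper_width: 0.0004
```

```bash
cat >> h.py <<'E'
def wing(d,z=.2):
    "brass pixels -> principal direction, deg, in world, plus extents"
    h=cv2.cvtColor(d["img"],cv2.COLOR_RGB2HSV); m=cv2.inRange(h,(17,180,60),(25,255,255))
    n,l,st,c=cv2.connectedComponentsWithStats(m)
    P=[]
    for i in range(1,n):
        if st[i,4]>25: P+=[onz(d,u,v,z)[:2] for v,u in np.argwhere(l==i)]
    P=np.array(P); P=P[np.hypot(*(P-AX).T)<.045]-AX; r=np.hypot(*P.T); a=np.degrees(np.arctan2(P[:,1],P[:,0]))[r>.018]
    hst=np.histogram(a,36,(-180,180)); print("n",len(P),"wing px by angle",[(int(e),int(k)) for k,e in zip(*hst) if k>8])
E
python3 - <<'E'
from h import *
from cell import viewer
orbit(-140,-20,9,r=.025,z0=.158,dz=-.0015)
wing(viewer.get_image("wrist"))
E
```

```text
t 7.92 phi -119.0 r 0.0318 z 0.159 F [0.2 0.4 0.4] turn [-0.  -0.  -0.3]
[-1.16, 0.41, 0.12], [-0.73, 0.46, 0.02], [-0.85, 0.18, 0.02], [-0.86, -0.12, 0.02], [-0.77, -0.4, 0.02], [-0.58, -0.64, 0.02], [-0.33, -0.8, 0.02], [-0.03, -0.87, 0.02], [0.27, -0.83, 0.02], 
n 1705 wing px by angle [(-160, 92), (-150, 39), (-140, 12), (10, 57), (20, 192), (30, 119), (40, 14)]
```

The wing is about 36° ahead of the finger, as planned, with the value at about 8.3 rad. Continuing.

{"op": "drive_tool", "data": {
  "increments": [
    [[-1.1,0.35,0.1],[0,0,-0.3]],
    [[-0.7,0.4,0.02],[0,0,0]],
    [[-0.82,0.15,0.02],[0,0,0]],
    [[-0.82,-0.15,0.02],[0,0,0]],
    [[-0.72,-0.42,0.02],[0,0,0]],
    [[-0.5,-0.64,0.02],[0,0,0]],
    [[-0.3,-0.78,0.02],[0,0,0]]
  ]
}}

```text
clock: 8.55
eef_pos: [0.5276, 0.0658, 0.1577]
tool_rot: [[-0.034, -0.999, -0.001], [-0.999, 0.034, 0.0], [-0.0, 0.001, -1.0]]
force: [-0.8, -1.0, 0.1]
gripper_width: 0.0004
```

```bash
python3 - <<'E'
from h import *
from cell import viewer
wing(viewer.get_image("wrist"))
orbit(90,-20,8,r=.025,z0=.1575,dz=-.0015)
E
```

```text
n 1863 wing px by angle [(-120, 64), (-110, 126), (-100, 89), (0, 11), (10, 14), (20, 14), (50, 31), (60, 165), (70, 151), (80, 36)]
t 8.6 phi 100.0 r 0.0303 z 0.1573 F [0.4 0.4 0.7] turn [0.  0.1 0.3]
[0.46, -0.57, -0.0], [0.12, -0.86, 0.02], [0.4, -0.77, 0.02], [0.64, -0.58, 0.02], [0.8, -0.33, 0.02], [0.87, -0.03, 0.02], [0.83, 0.27, 0.02], [0.69, 0.53, 0.02],
```

{"op": "drive_tool", "data": {
  "increments": [
    [[0.45,-0.6,0],[0,0,0.3]],
    [[0.15,-0.82,0.02],[0,0,0]],
    [[0.4,-0.75,0.02],[0,0,0]],
    [[0.64,-0.56,0.02],[0,0,0]],
    [[0.8,-0.3,0.02],[0,0,0]],
    [[0.85,0,0.02],[0,0,0]],
    [[0.8,0.3,0.02],[0,0,0]],
    [[0.65,0.53,0.02],[0,0,0]]
  ]
}}

```text
clock: 9.27
eef_pos: [0.5551, 0.0139, 0.1534]
tool_rot: [[-0.039, -0.999, -0.002], [-0.999, 0.039, 0.002], [-0.002, 0.002, -1.0]]
force: [0.2, 0.3, 0.2]
gripper_width: 0.0004
```

```bash
python3 - <<'E'
from h import *
from cell import viewer
wing(viewer.get_image("wrist"))
orbit(-70,-20,9,r=.025,z0=.156,dz=-.0015)
E
```

```text
n 795 wing px by angle [(-160, 37), (-150, 69), (-140, 69), (-130, 39), (-30, 14), (-20, 61), (-10, 54), (0, 35), (10, 9)]
t 9.32 phi -51.0 r 0.0307 z 0.1536 F [ 0.  -0.8  0.3] turn [ 0.2  0.1 -0.1]
[0.01, 1.09, -0.22], [0.18, 0.85, 0.02], [-0.12, 0.86, 0.02], [-0.4, 0.77, 0.02], [-0.64, 0.58, 0.02], [-0.8, 0.33, 0.02], [-0.87, 0.03, 0.02], [-0.83, -0.27, 0.02], [-0.69, -0.53, 0.02],
```

{"op": "drive_tool", "data": {
  "increments": [
    [[0.05,1,-0.1],[0,0,0]],
    [[0.1,0.82,0.02],[0,0,0]],
    [[-0.15,0.83,0.02],[0,0,0]],
    [[-0.42,0.72,0.02],[0,0,0]],
    [[-0.64,0.55,0.02],[0,0,0]],
    [[-0.8,0.3,0.02],[0,0,0]],
    [[-0.85,0,0.02],[0,0,0]]
  ]
}}

```text
clock: 9.9
eef_pos: [0.5065, 0.0406, 0.1551]
tool_rot: [[-0.045, -0.999, 0.0], [-0.999, 0.045, -0.002], [0.001, -0.001, -1.0]]
force: [-0.3, -0.6, 0.6]
gripper_width: 0.0004
```

```bash
python3 - <<'E'
from h import *
from cell import viewer
wing(viewer.get_image("wrist"),.197)
orbit(155,-15,5,r=.026,z0=.153,dz=-.0005)
E
```

```text
n 1675 wing px by angle [(-60, 108), (-50, 207), (-40, 30), (120, 115), (130, 131), (140, 15)]
t 9.95 phi 168.0 r 0.0284 z 0.1551 F [-0.4  1.3  0. ] turn [-0.   0.  -0.3]
[-0.51, -0.4, 0.22], [-0.59, -0.34, 0.01], [-0.48, -0.48, 0.01], [-0.34, -0.59, 0.01], [-0.17, -0.66, 0.01],
```

The wing is at 130°, about 42° before the expected seat at 88°. I'll go gently now and watch the force.

{"op": "drive_tool", "data": {
  "increments": [
    [[-0.5,-0.3,0.15],[0,0,-0.3]],
    [[-0.55,-0.34,0],[0,0,0]],
    [[-0.48,-0.48,0],[0,0,0]],
    [[-0.3,-0.4,0],[0,0,0]]
  ]
}}

```text
clock: 10.28
eef_pos: [0.523, 0.0641, 0.1532]
tool_rot: [[-0.034, -0.999, -0.001], [-0.999, 0.034, 0.001], [-0.001, 0.001, -1.0]]
force: [-1.2, 0.1, 0.6]
gripper_width: 0.0001
```

```bash
python3 - <<'E'
from h import *
from cell import viewer
wing(viewer.get_image("wrist"),.197)
orbit(110,-10,3,r=.028,z0=.153,dz=-.0005)
E
```

```text
n 1993 wing px by angle [(-110, 26), (-100, 136), (-90, 154), (-80, 48), (10, 10), (20, 10), (60, 9), (70, 112), (80, 174), (90, 94)]
t 10.33 phi 112.0 r 0.0301 z 0.1529 F [-0.6  0.9 -0.1] turn [0.1 0.1 0.3]
[0.15, -0.17, 0.01], [-0.14, -0.47, 0.02], [-0.06, -0.48, 0.02],
```

{"op": "drive_tool", "data": {
  "increments": [
    [[0,-0.3,0],[0,0,0.3]],
    [[0,-0.3,0],[0,0,0]],
    [[0,-0.2,0],[0,0,0]]
  ]
}}

```text
clock: 10.58
eef_pos: [0.5232, 0.0645, 0.1528]
tool_rot: [[-0.039, -0.999, -0.024], [-0.999, 0.039, 0.0], [0.001, 0.024, -1.0]]
force: [-7.4, 0.2, 4.0]
gripper_width: 0.0003
```

```bash
python3 - <<'E'
from h import *
from cell import viewer
wing(viewer.get_image("wrist"),.197)
orbit(110,-10,1,r=.028,z0=.153)
E
```

```text
n 2035 wing px by angle [(-110, 26), (-100, 131), (-90, 151), (-80, 52), (0, 14), (10, 19), (20, 17), (30, 9), (60, 26), (70, 151), (80, 155), (90, 77)]
t 10.63 phi 112.0 r 0.0302 z 0.1528 F [-9.  -0.3  5.9] turn [ 1.4 -0.  -0. ]
[0.16, -0.17, -0.02],
```

The nut no longer moves under 7 to 9 N and the wings lie along y, so it is seated. I'll retreat clear and check.

{"op": "drive_tool", "data": {
  "increments": [
    [[0,0.8,0],[0.7,0,0]],
    [[0,1.2,0],[0.6,0,0]],
    [[0,1.5,-1],[0,0,0]],
    [[0,1.5,-3],[0,0,0]],
    [[0,0.5,-3],[0,0,0]],
    [[0,0,0],[0,0,0]],
    [[0,0,0],[0,0,0]]
  ]
}}

```text
clock: 11.22
eef_pos: [0.4683, 0.0662, 0.2229]
tool_rot: [[-0.043, -0.999, -0.005], [-0.999, 0.043, 0.001], [-0.001, 0.005, -1.0]]
force: [-0.2, -0.1, -0.5]
gripper_width: 0.0004
```

```bash
python3 - <<'E'
from h import *
from cell import viewer
W=viewer.get_image("wrist");S=viewer.get_image("side")
wing(W,.197); print([proj(W,p).round(1) for p in [(.5345,.0365,.197),(.5345,.0365,.169)]],[proj(S,(.5345,.0365,.197)).round(1)])
orbit(110,-10,1)
u,v=proj(W,(.5345,.0365,.197)).astype(int); x,y=max(u-65,0),max(v-65,0)
w=W["img"][y:y+130,x:x+130,::-1]; s=S["img"][150:220,230:300,::-1]; print(x,y)
cv2.imwrite("pics/w8.png",cv2.convertScaleAbs(np.hstack([cv2.resize(w,(390,390),interpolation=2),cv2.resize(s,(390,390),interpolation=2)]),alpha=1.3))
E
```

```text
n 819 wing px by angle [(-100, 91), (-90, 34), (80, 105), (90, 28)]
[array([290.5, 118. ]), array([286.7, 116.1])] [array([265.4, 184.9])]
t 11.32 phi 156.0 r 0.0726 z 0.2223 F [-0.5 -0.3  0.2] turn [ 0.4  0.  -0.2]
[0.21, -5.72, 5.73], 
225 52
```

View pics/w8.png

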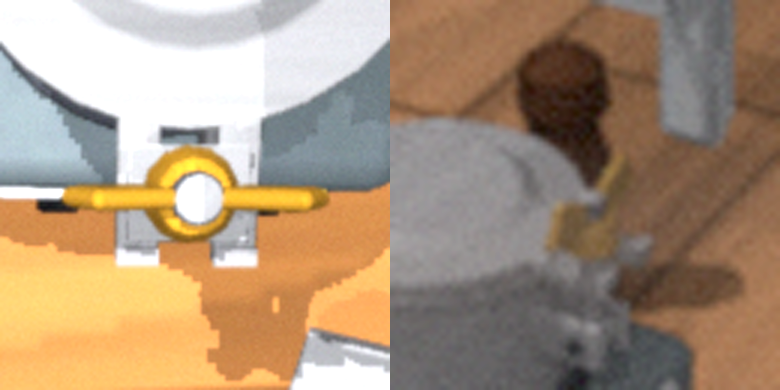

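The wrist crop shows the bolt upright in the slot with the wings straight along y. The hub is at about (290,118), right on the projected axis. The gripper is clear, so I'm handing in.

```bash
python3 -c "
from cell import manip
print(manip.job_done())"
```

```text
the job is handed in; nothing more can be done
None
```

The swing bolt is upright in the fork slot and the wing nut is run down to its stop. I handed the job in at about 11 s on the clock, and it reported no verdict.

- **What I did:** With the closed fingertips I first turned the outer wing aside. I then pushed the hub in until the bolt hit its end stop, at about 20 N. Finally I orbited the fingertip clockwise behind one wing for about two turns, pushing from one side only.
- **Last checks:** The nut stopped where my turn count said it should, with the wings along the grinder's y. It did not move further under 7–9 N, where about 1 N turns it. In the last picture the bolt is upright, and the gripper is clear with no force on it.
- **What disagreed:** The visible finger ends sat about 33–40 mm behind the reported TCP when closed. My first sweep therefore passed over the wing without touching it, and I corrected for the offset from the pictures. The bolt axis also read about 2 mm differently between the top and wrist cameras, so I used the wrist value.
- **Not checked:** I did not measure the jar, mill and scoop again at the end. Nothing I did came near them, and the forces showed no other contact.

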